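# Make up two veterinary sampling kits

## Robot

A 6-joint arm with a two-finger parallel gripper is mounted at the origin on the work surface. World frame = base frame: x ahead of the robot, y to its left, z up, the work surface at z = 0. Lengths are in mm, angles in rad, forces in N, time in s.
With the tool pointing down it reaches from about 400 to 925 mm from the base axis. Payload 3.4 kg.
Tool frame: the origin (TCP) lies at the very end of the fingers, on their centre line; the grasp point (between the pads) lies 19 mm behind it; z points along the fingers, y is the line along which they close (so a half turn about z gives the same grasp; the last joint's range is limited). The gripper opens to 85 mm and grips with 20 to 120 N. Pads are 22 mm wide; open, the fingers measure 114 mm over their backs; the gripper's body (76 mm by 85 mm) begins 54 mm behind the grasp point. The pads swing forward as they close: fully open they stand 13 mm farther back than shut.
Start: joints at [-1.248, 0.307, 1.506, -0, 1.328, -0.073], TCP at [222.197, -530.339, 231.305] pointing down, gripper open.
Joint ranges: [-3.12, 3.12], [-1.05, 2.28], [0.14, 2.33], [-1.42, 4.57], [0.1, 2.73], [-2.68, 2.68]. Speed limits (rad/s): [2.57, 2.57, 3.14, 3.14, 3.14, 3.14].

## Interface

Orientations are given as a 3x3 rotation matrix whose columns are the frame's x, y, z axes.
In Python, from cell import observe, camera, hand_in gives the robot as it stands. The module is installed in compiled form; this text tells all that it offers.
- The arm moves only by the tool send_rows, never from a script. Its argument "plan" is a list of rows, each a list of 7 numbers: the shift along the tool's x, y, z in m, then the turn, a rotation vector about the tool's x, y, z in rad, then the gripper's target within -1 to 1 (shut at 1, half-way at 0, fully open at -1). A call has exactly 10 rows; each row is the pose to reach, as a shift and turn from the pose commanded when the call began, along the tool's axes at that moment; what a row does not reach only later rows make up. A row lasts 1/10 s, in which the tool goes at most 50 mm and 8.59 degrees, less where a joint would pass 70% of its speed; a pose out of reach is approached as far as the arm can. A call with a gripper value outside its range is refused whole. The fingers move at their own pace and stop on an object; "newtons" is the grip in N (left out, the last holds). Time passes only in rows, so rows that repeat a pose let the fingers close, or fill a call up. It gives the time, the measured TCP pose, the force, the opening and the grip force at its end, in the units of the state.
- observe(): the state, without advancing time (a new reading comes with each control period).
- camera(name): name is "scene" or "top" or "wrist"; returns a dict with "img" (480x640x3 uint8, red, green, blue), "vertical_fov" (degrees; the focal length in pixels is half the picture's height over the tangent of half this angle, whatever the lens; pixels are square), "cx", "cy" (the principal point, pixels), "distortion" ([k1, k2, p1, p2, k3] as OpenCV has them; the pictures are not rectified), "R" (3x3) and "t" (3): a world point X has camera coordinates R X + t; the wrist camera has in their place "hand_eye" (4x4, takes a point from camera to tool coordinates, whose origin is the TCP and whose axes are the flange's). Camera axes: x right, y down, z forward; pixel columns grow to the right and rows downward; lengths in mm; the calibration is good to about 2 mm. A picture is of the moment at which its call begins: read the wrist's pose just before it. There is no depth.
- hand_in(): hands the job in; it is judged then, once.
The state is a dict: "clock": time; "joint_pos": joint angles; "joint_vel": joint speeds; "tau": joint torques, N m; "eef_pos": TCP position; "eef_rot": TCP orientation; "ft_force": force on the tool from outside, world axes, zero at the start; "ft_torque": the same for the moment, N m; "opening": finger opening in mm; "grip_force": force on a finger pad.
Only numpy, scipy, OpenCV 4.12 (cv2) and the standard library are available. Lean on these libraries where they do the work, as an engineer would, in place of code of your own. Each camera call takes 0.05 s, during which the arm holds its last target. There are 200 camera calls.

## Task

Make up the two sampling kits. In the blue tray, put the grey-lidded slide box in the large compartment with the pink-lidded coverslip box stacked squarely on it, its feet down in the recesses of the lid below, and stand the blue-capped vial in the narrow compartment; in the yellow tray, stand the white pot in the large compartment and the green strainer, flange down, in the narrow one. Everything stands upright and is let go; leave the red-capped vial and the wash bottle where they are.

Things in the scene. Friction and masses are not known exactly. Their poses are not given: they have to be found in the camera images.
- slide_box: Light box of slides with a dark grey lid, mm: 84 (x) x 60 (y) x 38 high: four feet 6 high, 12 wide tapering to 8, at x +-28, y +-16; body 24 high; lid 8 thick, same plan, with four square recesses 16 wide, 5 deep, straight above the feet. Same after a half turn. Origin: centre of the underside (of the feet), z up. 120 g.
- cover_box: Light box of coverslips with a pink lid, mm: 84 (x) x 60 (y) x 38 high: four feet 6 high, 12 wide tapering to 8, at x +-28, y +-16; body 24 high; lid 8 thick, same plan, with four square recesses 16 wide, 5 deep, straight above the feet. Same after a half turn. Origin: centre of the underside (of the feet), z up. 120 g. Stacked, its underside is 33 above that of the box below.
- vial_blue: Upright round sample vial, 60 mm high: clear body 28 mm across, bright blue cap 31 mm across over the top 16 mm. Origin: centre of the underside, z up along its axis. Starts standing on the table, 40 g.
- vial_red: The same vial with a red cap (60 mm high, cap 31 mm across); not part of either kit, to be left standing where it is. Origin: centre of the underside, z up. It stands among the stock.
- pot: Upright round white specimen pot, 60 mm high: body 54 mm across, white screw lid 58 mm across over the top 16 mm. Origin: centre of the underside, z up along its axis. Starts standing on the table, 60 g.
- strainer: Sea-green strainer insert, 46 mm high: flange 36 mm across and 6 mm thick at the bottom, above it a straight round stem 24 mm across with a dark mouth on top. Origin: centre of the flange's underside, z up along its axis. Starts standing on its flange on the table, 30 g.
- tray_blue: Low blue tray fixed to the table, mm: 163 (x) x 86 (y) outside, 12 high, walls and floor 3 thick (floor top at z = 3). A cross wall as high as the rim parts it: large compartment 104 (x) x 80 (y) inside, centred at x = -26.5, y = 0; narrow one 50 (x) x 80 (y), centred at x = +53.5, y = 0. Origin: centre of the underside; x points from the large to the narrow compartment, z up.
- tray_yellow: Low yellow tray fixed to the table, mm: 143 (x) x 86 (y) outside, 12 high, walls and floor 3 thick (floor top at z = 3). A cross wall as high as the rim parts it: large compartment 80 (x) x 80 (y) inside, centred at x = -28.5, y = 0; narrow one 54 (x) x 80 (y), centred at x = +41.5, y = 0. Origin: centre of the underside; x points from the large to the narrow compartment, z up.
- wash_bottle: Standing translucent white wash bottle, 60 mm across and 173 mm high, beyond the stock; not part of the job, to be left where it is. Origin: centre of the underside, z up.
Not all that is in view belongs to the job. There is more than one size of the strainer; the one meant has the size given above.

How it is judged (in metres and radians):
At the end, for the whole second after the job is handed in: Slide box flat, vial, pot and strainer upright (tilt under 0.1 rad) on the floors of their compartments; coverslip box on the slide box, feet in the recesses (within 4.5 mm, 0.15 rad, undersides 31 to 35.2 mm apart); all let go and at rest (x of slide_box in the frame of tray_blue between -0.039 and -0.014 m and y of slide_box in the frame of tray_blue between -0.0125 and 0.0125 m and z of slide_box in the frame of tray_blue between 0.001 and 0.0055 m and angle between each of slide_box, vial_blue, pot, strainer, cover_box's own z axis and vertical below 0.1 rad and x of vial_blue in the frame of tray_blue between 0.041 and 0.066 m and y of vial_blue in the frame of tray_blue between -0.0275 and 0.0275 m and z of vial_blue in the frame of tray_blue between 0.001 and 0.0055 m and x of pot in the frame of tray_yellow between -0.042 and -0.015 m and y of pot in the frame of tray_yellow between -0.0135 and 0.0135 m and z of pot in the frame of tray_yellow between 0.001 and 0.0055 m and x of strainer in the frame of tray_yellow between 0.03 and 0.053 m and y of strainer in the frame of tray_yellow between -0.0245 and 0.0245 m and z of strainer in the frame of tray_yellow between 0.001 and 0.0055 m and x of cover_box in the frame of slide_box between -0.0045 and 0.0045 m and y of cover_box in the frame of slide_box between -0.0045 and 0.0045 m and z of cover_box in the frame of slide_box between 0.031 and 0.0352 m and angle between the x axis of cover_box and the x axis of slide_box, either way round below 0.15 rad and linear speed of each of slide_box, cover_box, vial_blue, pot, strainer below 0.02 m/s); the robot touches nothing.
It fails at once if the red-capped vial is moved more than 25 mm or knocked over (distance of vial_red from where it was at the start of the episode above 0.025 m or angle between vial_red's own z axis and vertical above 0.5 rad).
It fails at once if the wash bottle is moved more than 25 mm or knocked over (distance of wash_bottle from where it was at the start of the episode above 0.025 m or angle between wash_bottle's own z axis and vertical above 0.5 rad).
It also fails if it takes over 128 s, if anything falls off the work surface, if the arm or the gripper's body presses on something with over 40 N, if the wrist force passes 120 N, or if a joint passes its speed limit or range.

## Working session

There is one attempt and no reset: what is moved stays moved. The work goes in short steps, Python scripts to look and compute and a tool call to move; the robot and the scene stay as the last step left them, time stands still between calls to the robot, and variables do not carry over. Pictures are saved under pics/ and viewed, at most 14 in all, crops included, and the job is handed in when it is done.

Besides the shell and the picture viewer there is one more tool, called after "Emit:" by a JSON object that holds its "name" and its "arguments". send_rows: Moves the arm, as the interface text tells. Its arguments: {"type":"object","properties":{"plan":{"type":"array","items":{"type":"array","items":{"type":"number"}}},"newtons":{"type":"number"}},"required":["plan"]}

```bash
mkdir -p pics
cat > h.py <<'E'
import numpy as np,cv2
from cell import observe,camera,hand_in
def K(c):
    f=240/np.tan(np.radians(c["vertical_fov"]/2)); return np.array([[f,0,c["cx"]],[0,f,c["cy"]],[0,0,1.]])
def ext(c,s=None):
    if "R" in c: return np.array(c["R"]),np.array(c["t"]).ravel()
    H=np.array(c["hand_eye"]);R=np.array(s["eef_rot"])@H[:3,:3];p=np.array(s["eef_rot"])@H[:3,3]+np.array(s["eef_pos"])
    return R.T,-R.T@p
def ray(c,px,z,s=None):
    R,t=ext(c,s);u=cv2.undistortPoints(np.array(px,float).reshape(-1,1,2),K(c),np.array(c["distortion"],float)).reshape(-1,2)
    d=np.c_[u,np.ones(len(u))]@R;o=-R.T@t
    return o+d*((z-o[2])/d[:,2])[:,None]
def proj(c,X,s=None):
    R,t=ext(c,s);return cv2.projectPoints(np.array(X,float).reshape(-1,1,3),cv2.Rodrigues(R)[0],t,K(c),np.array(c["distortion"],float))[0].reshape(-1,2)
def snap(n,f):
    s=observe();c=camera(n);cv2.imwrite(f"pics/{f}.png",c["img"][:,:,::-1]);return c,s
E
python3 - <<'E'
from h import *
import pickle
for n in("scene","top"):
    c,s=snap(n,n);pickle.dump((c,s),open(n+".pkl","wb"));R,t=ext(c,s);print(n,c["vertical_fov"],-R.T@t,c["distortion"])
print(s)
E
```

```text
scene 47.30977024670309 [1211.73173524  330.03226905  570.70865342] [-0.11963785  0.          0.          0.          0.        ]
top 54.36482008606576 [428.21807698  -8.47001619 857.23635985] [-0.03270347  0.          0.          0.          0.        ]
{'clock': 0.05, 'joint_pos': array([-1.24746887e+00,  3.07532607e-01,  1.50762411e+00, -4.54757243e-07,
        1.32843317e+00, -7.35016337e-02]), 'joint_vel': array([-0.0013056 ,  0.00098075, -0.00072739, -0.00107909, -0.00013225,
       -0.00010002]), 'tau': array([-1.38671166e-04, -4.58922672e+01, -2.52863842e+01, -2.36688902e-04,
        5.67681418e-03, -4.93592580e-06]), 'eef_pos': array([ 221.99358282, -529.67716802,  230.42278261]), 'eef_rot': array([[ 9.22291175e-01,  3.86495259e-01, -6.34987647e-04],
       [ 3.86495753e-01, -9.22289243e-01,  1.89360747e-03],
       [ 1.46228031e-04, -1.99187748e-03, -9.99998006e-01]]), 'ft_force': array([-0.38894838, -0.98506735, -0.4810793 ]), 'ft_torque': array([-0.00933088,  0.01079084, -0.00475033]), 'grip_force': 0.0, 'opening': 85.6230807251902}
```

View pics/top.png

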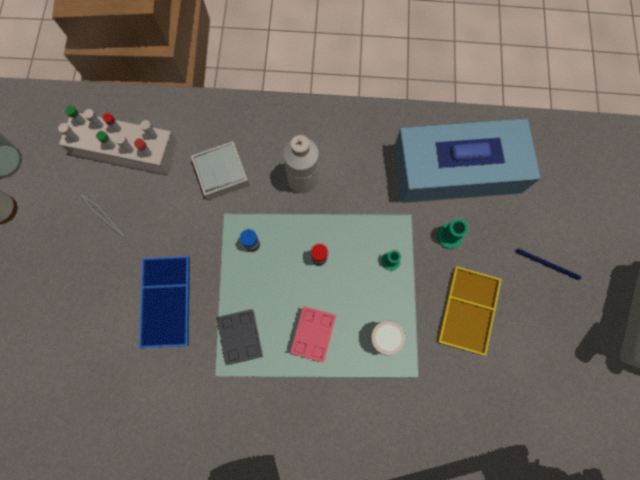

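View pics/scene.png

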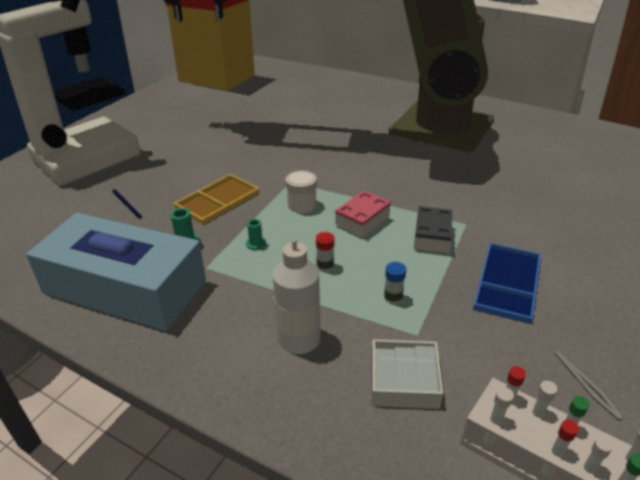

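Run:
```python
import cv2
im=cv2.imread("pics/top.png")
for n,x in(("L",130),("R",310)):
    c=cv2.resize(im[215:370,x:x+200],None,fx=3.8,fy=3.8,interpolation=cv2.INTER_CUBIC)
    c=cv2.convertScaleAbs(c,alpha=1.6,beta=10)
    for k in range(0,200,20): cv2.putText(c,str(x+k),(int(k*3.8),10),0,.35,(255,255,255)); cv2.line(c,(int(k*3.8),12),(int(k*3.8),18),(255,255,255))
    for k in range(5,155,20): cv2.putText(c,str(215+k),(0,int(k*3.8)),0,.35,(255,255,255))
    cv2.imwrite(f"pics/c{n}.png",c)
```

```text
(no output)
```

View pics/cL.png

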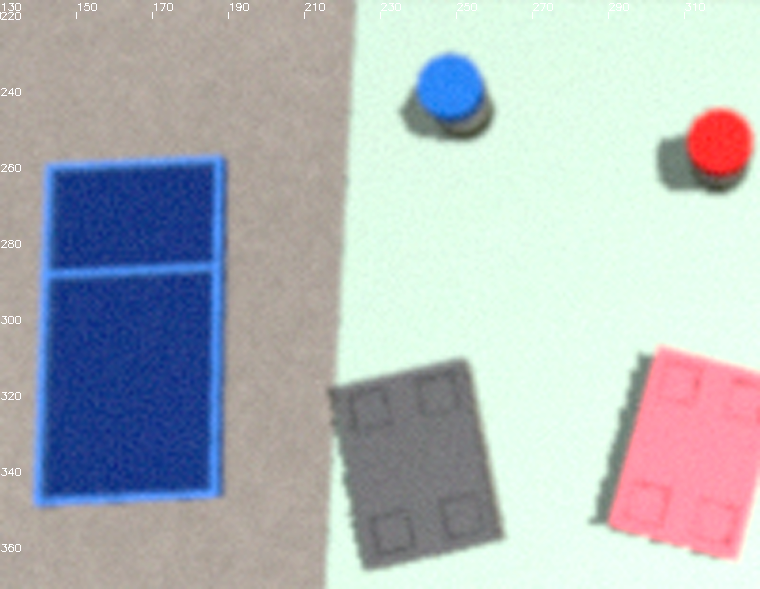

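View pics/cR.png

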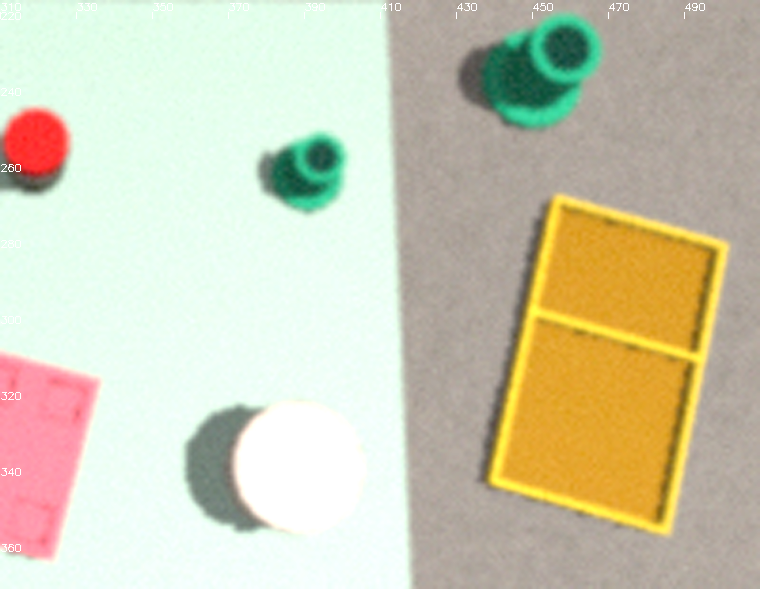

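The crops show the following. The blue cap is at (249,238) px and the red cap at (319,252). The grey box is at (240,337) and the pink box at (314,334). The pot is at (389,338).

Things that could be mistaken for each other:
- **Strainers:** small at (392,258) or large at (455,230). The small one's flange is about 20 px, or 36 mm, so it is the right one.
- **Vials:** blue at (249,238), red at (319,252), plus the rack vials around (110,130).

Run:
```python
from h import *
import pickle
c,s=pickle.load(open("top.pkl","rb"))
L=lambda p:np.array(p)/3.8+[130-.5,215-.5]+.5/3.8
Rr=lambda p:np.array(p)/3.8+[310-.5,215-.5]+.5/3.8
def box(n,px,z):
    P=ray(c,px,z)[:,:2];e=[np.linalg.norm(P[i]-P[(i+1)%4]) for i in range(4)]
    v=(P[0]+P[1]-P[2]-P[3]); print(n,P.mean(0).round(1),"sides",np.round(e,1),"ang of long axis(far)",round(np.arctan2(v[1],v[0]),3))
box("blue",L([(47,163),(225,155),(222,497),(35,508)]),12)
box("yel",Rr([(556,195),(729,243),(669,533),(489,485)]),12)
box("grey",L([(331,387),(466,358),(505,540),(366,571)]),38)
box("pink",np.vstack([L([(658,346)]),Rr([(99,378),(54,560)]),L([(607,525)])]),38)
for n,p,z in(("vblue",L([(451,88)]),60),("vred",L([(720,142)]),60),("str",Rr([(320,157)]),46),("pot",Rr([(300,467)]),60),("flange",Rr([(307,174)]),3),("bigstr",Rr([(566,48)]),59)):
    print(n,ray(c,p,z)[0].round(1))
p=ray(c,[(301,148)],173);print("bottle",p)
w,s=snap("wrist","w0");print(w["hand_eye"],w["vertical_fov"])
```

```text
blue [504.9 272.6] sides [ 86.9 163.1  87.4 164.4] ang of long axis(far) 0.117
yel [ 524.1 -281. ] sides [ 86.1 142.4  86.1 143.8] ang of long axis(far) -0.224
grey [449.9 126.3] sides [62.8 83.8 63.3 84. ] ang of long axis(far) 0.303
pink [4.633e+02 2.000e-01] sides [59.2 83.6 60.8 83.3] ang of long axis(far) -0.198
vblue [620.  124.4  60. ]
vred [602.5  -1.5  60. ]
str [ 607.  -134.3   46. ]
pot [ 463.5 -127.1   60. ]
flange [ 607.5 -134.8    3. ]
bigstr [ 663.7 -246.2   59. ]
bottle [[744.31166595  36.84557821 173.        ]]
[[ 1.43354760e-05 -9.48438055e-01 -3.16962546e-01  8.15728095e+01]
 [ 9.99999953e-01  1.10373712e-04 -2.85040472e-04 -4.03470331e-01]
 [ 3.05327563e-04 -3.16962527e-01  9.48438012e-01 -1.44018942e+02]
 [ 0.00000000e+00  0.00000000e+00  0.00000000e+00  1.00000000e+00]] 65.42804136727858
```

View pics/w0.png

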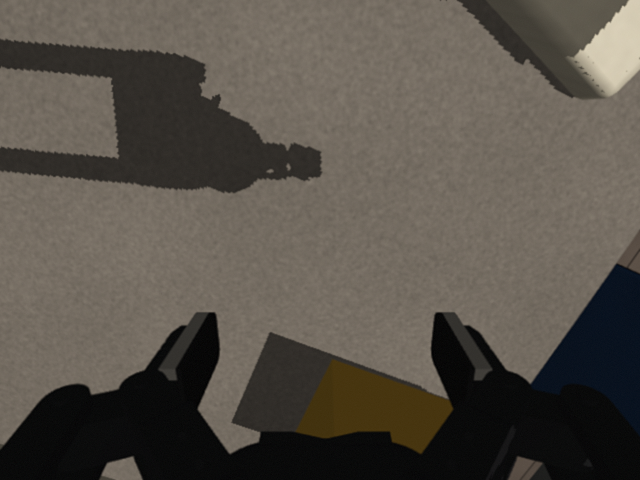

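Emit:
{"name": "send_rows", "arguments": {"plan": [[0.378,-0.279,0.101,0,0,0.397,-1],[0.378,-0.279,0.101,0,0,0.397,-1],[0.378,-0.279,0.101,0,0,0.397,-1],[0.378,-0.279,0.101,0,0,0.397,-1],[0.378,-0.279,0.101,0,0,0.397,-1],[0.378,-0.279,0.101,0,0,0.397,-1],[0.378,-0.279,0.101,0,0,0.397,-1],[0.378,-0.279,0.101,0,0,0.397,-1],[0.378,-0.279,0.101,0,0,0.397,-1],[0.378,-0.279,0.101,0,0,0.397,-1]], "newtons": 25}}

```text
clock: 1.15
eef_pos: [463.7, -123.9, 129.5]
eef_rot: [[1.0, 0.002, -0.001], [0.002, -1.0, 0.001], [-0.001, -0.001, -1.0]]
ft_force: [0.1, 0.7, 0.3]
opening: 85.2
grip_force: 0.0
```

Run:
```python
from h import *
w,s=snap("wrist","w1");print(s["eef_pos"],s["joint_pos"])
im=w["img"][:,:,::-1].copy()
th=np.linspace(0,2*np.pi,60)
X=np.c_[463.5+29*np.cos(th),-127.1+29*np.sin(th),th*0+60]
for p in proj(w,X,s): cv2.circle(im,tuple(int(v) for v in p),1,(0,0,255),-1)
for z in(38,):
  for C,a,in(((463.3,.2),-.198),((449.9,126.3),.303)):
    for sx,sy in((1,1),(1,-1),(-1,1),(-1,-1)):
      x,y=42*sx,30*sy;q=proj(w,[[C[0]+x*np.cos(a)-y*np.sin(a),C[1]+x*np.sin(a)+y*np.cos(a),38]],s)[0]; cv2.circle(im,tuple(int(v) for v in q),3,(255,0,0),1)
cv2.imwrite("pics/w1.png",im)
```

```text
[ 463.72528725 -123.94856399  129.54577392] [-3.49803929e-01  2.84573768e-01  1.83994001e+00  8.95042128e-04
  1.01791304e+00  1.21892807e+00]
```

View pics/w1.png

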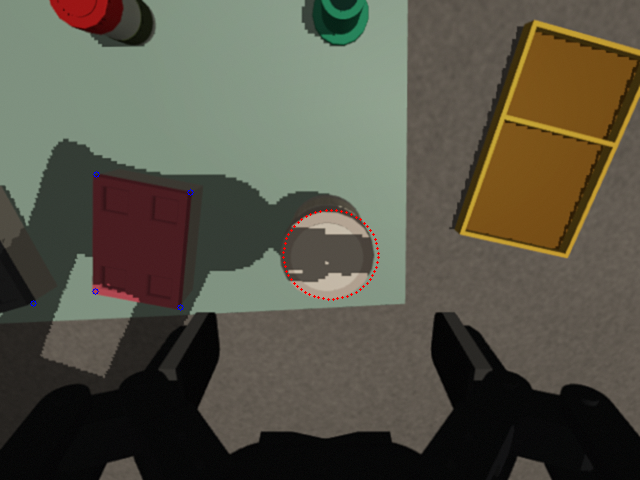

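The overlay of my estimates matches the wrist view to within about 1–2 mm: pot at (330,254) px, pink box corners on their marks. I'll descend on the pot and grip it.

Emit:
{"name": "send_rows", "arguments": {"plan": [[0,0,0.04,0,0,0,-1],[0,0,0.07,0,0,0,-1],[0,0,0.09,0,0,0,-1],[0,0,0.103,0,0,0,-1],[0,0,0.103,0,0,0,-1],[0,0,0.103,0,0,0,1],[0,0,0.103,0,0,0,1],[0,0,0.103,0,0,0,1],[0,0,0.103,0,0,0,1],[0,0,0.103,0,0,0,1]], "newtons": 25}}

```text
clock: 2.2
eef_pos: [463.8, -127.3, 28.3]
eef_rot: [[1.0, -0.0, 0.002], [-0.0, -1.0, -0.001], [0.002, 0.001, -1.0]]
ft_force: [-0.4, -1.8, 7.0]
opening: 57.2
grip_force: 27.1
```

Emit:
{"name": "send_rows", "arguments": {"plan": [[0,0,-0.03,0,0,0,1],[0,0,-0.06,0,0,0,1],[0.008,0.035,-0.06,0,0,0,1],[0.017,0.075,-0.06,0,0,0,1],[0.025,0.115,-0.06,0,0,0,1],[0.033,0.148,-0.06,0,0,0,1],[0.033,0.148,-0.06,0,0,0,1],[0.033,0.148,-0.035,0,0,0,1],[0.033,0.148,-0.015,0,0,0,1],[0.033,0.148,-0.008,0,0,0,1]]}}

```text
clock: 3.2
eef_pos: [494.1, -273.4, 33.4]
eef_rot: [[1.0, -0.0, -0.004], [-0.0, -1.0, 0.003], [-0.004, -0.003, -1.0]]
ft_force: [-1.5, 0.3, 0.1]
opening: 57.3
grip_force: 27.2
```

Emit:
{"name": "send_rows", "arguments": {"plan": [[0,0,0.004,0,0,0,1],[0,0,0.004,0,0,0,1],[0,0,0.004,0,0,0,1],[0,0,0.004,0,0,0,-1],[0,0,0.004,0,0,0,-1],[0,0,0.004,0,0,0,-1],[0,0,0.004,0,0,0,-1],[0,0,-0.03,0,0,0,-1],[0,0,-0.06,0,0,0,-1],[0,0,-0.1,0,0,0,-1]]}}

```text
clock: 4.2
eef_pos: [494.8, -274.3, 135.0]
eef_rot: [[1.0, -0.0, -0.003], [-0.0, -1.0, 0.002], [-0.003, -0.002, -1.0]]
ft_force: [0.0, -0.1, 0.3]
opening: 85.5
grip_force: 0.0
```

Emit:
{"name": "send_rows", "arguments": {"plan": [[0.02,-0.025,0,0,0,0,-1],[0.045,-0.055,0,0,0,0,-1],[0.07,-0.09,0,0,0,0,-1],[0.095,-0.12,0,0,0,0,-1],[0.111,-0.14,0,0,0,0,-1],[0.111,-0.14,0.0,0,0,0,-1],[0.111,-0.14,0.03,0,0,0,-1],[0.111,-0.14,0.06,0,0,0,-1],[0.111,-0.14,0.09,0,0,0,-1],[0.111,-0.14,0.105,0,0,0,-1]]}}

```text
clock: 5.2
eef_pos: [604.3, -135.3, 27.6]
eef_rot: [[1.0, -0.001, -0.005], [-0.001, -1.0, 0.001], [-0.005, -0.001, -1.0]]
ft_force: [0.3, -1.2, -0.3]
opening: 85.3
grip_force: 0.0
```

Emit:
{"name": "send_rows", "arguments": {"plan": [[0,0,0.016,0,0,0,-1],[0,0,0.016,0,0,0,-1],[0,0,0.016,0,0,0,1],[0,0,0.016,0,0,0,1],[0,0,0.016,0,0,0,1],[0,0,0.016,0,0,0,1],[0,0,0.016,0,0,0,1],[0,0,0.016,0,0,0,1],[0,0,0.016,0,0,0,1],[0,0,0.016,0,0,0,1]]}}

```text
clock: 6.2
eef_pos: [607.6, -135.2, 15.3]
eef_rot: [[1.0, -0.0, 0.001], [-0.0, -1.0, -0.001], [0.001, 0.001, -1.0]]
ft_force: [-0.7, -0.1, 5.5]
opening: 23.1
grip_force: 24.8
```

Emit:
{"name": "send_rows", "arguments": {"plan": [[0,0,-0.03,0,0,0,1],[0,0,-0.06,0,0,0,1],[-0.01,0.035,-0.06,0,0,0,1],[-0.02,0.075,-0.06,0,0,0,1],[-0.032,0.115,-0.06,0,0,0,1],[-0.043,0.155,-0.06,0,0,0,1],[-0.043,0.155,-0.06,0,0,0,1],[-0.043,0.155,-0.035,0,0,0,1],[-0.043,0.155,-0.015,0,0,0,1],[-0.043,0.155,-0.008,0,0,0,1]]}}

```text
clock: 7.2
eef_pos: [562.3, -288.5, 20.1]
eef_rot: [[1.0, -0.0, -0.004], [-0.0, -1.0, 0.003], [-0.004, -0.003, -1.0]]
ft_force: [0.4, 1.2, -0.3]
opening: 23.3
grip_force: 24.7
```

Emit:
{"name": "send_rows", "arguments": {"plan": [[0,0,0.004,0,0,0,1],[0,0,0.004,0,0,0,1],[0,0,0.004,0,0,0,1],[0,0,0.004,0,0,0,-1],[0,0,0.004,0,0,0,-1],[0,0,0.004,0,0,0,-1],[0,0,0.004,0,0,0,-1],[0,0,-0.04,0,0,0,-1],[0,0,-0.08,0,0,0,-1],[0,0,-0.12,0,0,0,-1]]}}

```text
clock: 8.2
eef_pos: [563.6, -289.8, 143.3]
eef_rot: [[1.0, -0.0, -0.001], [-0.0, -1.0, 0.001], [-0.001, -0.001, -1.0]]
ft_force: [1.1, 0.7, -1.0]
opening: 85.2
grip_force: 0.0
```

Emit:
{"name": "send_rows", "arguments": {"plan": [[-0.115,-0.416,0,0,0,-0.303,-1],[-0.115,-0.416,0,0,0,-0.303,-1],[-0.115,-0.416,0,0,0,-0.303,-1],[-0.115,-0.416,0,0,0,-0.303,-1],[-0.115,-0.416,0,0,0,-0.303,-1],[-0.115,-0.416,0,0,0,-0.303,-1],[-0.115,-0.416,0,0,0,-0.303,-1],[-0.115,-0.416,0,0,0,-0.303,-1],[-0.115,-0.416,0,0,0,-0.303,-1],[-0.115,-0.416,0,0,0,-0.303,-1]]}}

```text
clock: 9.2
eef_pos: [447.5, 129.3, 142.4]
eef_rot: [[0.953, 0.303, -0.001], [0.303, -0.953, 0.001], [-0.0, -0.001, -1.0]]
ft_force: [0.4, -0.7, 0.6]
opening: 85.3
grip_force: 0.0
```

```bash
cat >> h.py <<'E'
def rect(C,a,l,w,z):
    R=np.array([[np.cos(a),-np.sin(a)],[np.sin(a),np.cos(a)]]);P=np.array([[1,1],[1,-1],[-1,-1],[-1,1]])*[l/2,w/2]@R.T+C
    return np.c_[P,[z]*4]
def draw(im,w,s,X,col=(0,255,255)):
    p=proj(w,X,s)
    for i in range(4): cv2.line(im,tuple(p[i].round().astype(int).tolist()),tuple(p[(i+1)%4].round().astype(int).tolist()),col,1)
E
python3 - <<'E'
from h import *
w,s=snap("wrist","w2");print(s["eef_pos"])
im=cv2.convertScaleAbs(w["img"][:,:,::-1],alpha=1.8,beta=20)
draw(im,w,s,rect((449.9,126.3),.303,84,60,38));draw(im,w,s,rect((463.3,.2),-.198,84,60,38));draw(im,w,s,rect((504.9,272.6),.117,163,86,12))
t=camera("top")["img"][200:370,400:530,::-1]
t=cv2.resize(t,None,fx=2.8,fy=2.8,interpolation=cv2.INTER_CUBIC)
o=np.zeros((480,800,3),np.uint8);o[:,:436]=im[:,:436];o[:476,436:]=t
cv2.imwrite("pics/w2.png",o)
E
```

```text
[447.46101519 129.33617758 142.44847324]
```

View pics/w2.png

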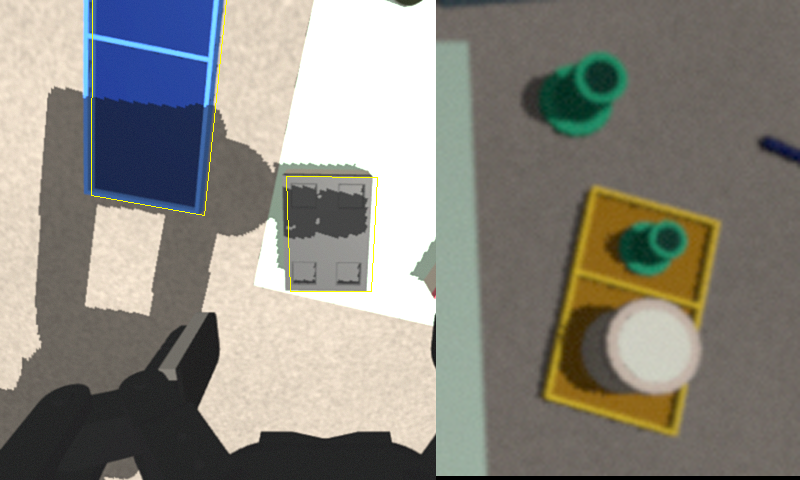

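The yellow kit is in place: strainer at (655,248) px and pot at (650,345) in the composite, both upright. The grey lid fits its overlay to about 1–2 mm. Next I'll pick up the slide box.

Emit:
{"name": "send_rows", "arguments": {"plan": [[0,0,0.03,0,0,0,-1],[0,0,0.07,0,0,0,-1],[0,0,0.1,0,0,0,-1],[0,0,0.12,0,0,0,-1],[0,0,0.135,0,0,0,-1],[0,0,0.135,0,0,0,-1],[0,0,0.135,0,0,0,1],[0,0,0.135,0,0,0,1],[0,0,0.135,0,0,0,1],[0,0,0.135,0,0,0,1]]}}

```text
clock: 10.3
eef_pos: [449.9, 126.0, 8.2]
eef_rot: [[0.954, 0.298, 0.002], [0.298, -0.954, 0.0], [0.002, 0.001, -1.0]]
ft_force: [0.3, -1.3, 2.9]
opening: 59.5
grip_force: 27.7
```

Emit:
{"name": "send_rows", "arguments": {"plan": [[0,0,0,0,0,0,1],[0,0,0,0,0,0,1],[0,0,-0.015,0,0,0,1],[0,0,-0.03,0,0,0,1],[0,0,-0.05,0,0,0,1],[0,0,-0.05,0,0,0,1],[0,0,-0.05,0,0,0,1],[0,0,-0.05,0,0,0,1],[0,0,-0.05,0,0,0,1],[0,0,-0.05,0,0,0,1]]}}

```text
clock: 11.3
eef_pos: [448.5, 126.0, 56.5]
eef_rot: [[0.955, 0.298, -0.002], [0.298, -0.955, -0.0], [-0.002, -0.0, -1.0]]
ft_force: [0.1, 0.0, -1.7]
opening: 59.5
grip_force: 28.2
```

Emit:
{"name": "send_rows", "arguments": {"plan": [[0.014,-0.026,0,0,0,0.04,1],[0.032,-0.058,0,0,0,0.09,1],[0.05,-0.091,0,0,0,0.14,1],[0.065,-0.118,0,0,0,0.186,1],[0.071,-0.129,0,0,0,0.186,1],[0.071,-0.129,0,0,0,0.186,1],[0.071,-0.129,0.015,0,0,0.186,1],[0.071,-0.129,0.03,0,0,0.186,1],[0.071,-0.129,0.04,0,0,0.186,1],[0.071,-0.129,0.046,0,0,0.186,1]]}}

```text
clock: 12.3
eef_pos: [477.1, 268.7, 10.7]
eef_rot: [[0.993, 0.116, -0.003], [0.116, -0.993, -0.002], [-0.003, 0.001, -1.0]]
ft_force: [-7.7, -7.1, 43.2]
opening: 59.0
grip_force: 33.8
```

Emit:
{"name": "send_rows", "arguments": {"plan": [[0,0,0.001,0,0,0,1],[0,0,0.001,0,0,0,1],[0,0,0.001,0,0,0,1],[0,0,0.001,0,0,0,-1],[0,0,0.001,0,0,0,-1],[0,0,0.001,0,0,0,-1],[0,0,0.001,0,0,0,-1],[0,0,-0.03,0,0,0,-1],[0,0,-0.07,0,0,0,-1],[0,0,-0.12,0,0,0,-1]]}}

```text
clock: 13.3
eef_pos: [476.9, 269.8, 130.8]
eef_rot: [[0.993, 0.117, -0.004], [0.117, -0.993, -0.002], [-0.004, 0.001, -1.0]]
ft_force: [0.1, 0.2, -0.7]
opening: 85.2
grip_force: 0.0
```

Emit:
{"name": "send_rows", "arguments": {"plan": [[0,0,0,0,0,0,-1],[0,0,0,0,0,0,-1],[0,0,0,0,0,0,-1],[0,0,0,0,0,0,-1],[0,0,0,0,0,0,-1],[0,0,0,0,0,0,-1],[0,0,0,0,0,0,-1],[0,0,0,0,0,0,-1],[0,0,0,0,0,0,-1],[0,0,0,0,0,0,-1]]}}

```text
clock: 14.3
eef_pos: [478.4, 270.4, 131.3]
eef_rot: [[0.993, 0.117, 0.0], [0.117, -0.993, 0.0], [0.0, 0.0, -1.0]]
ft_force: [0.6, -0.4, 0.1]
opening: 85.4
grip_force: 0.0
```

Run:
```python
from h import *
w,s=snap("wrist","w3");print(s["eef_pos"],s["eef_rot"])
import pickle;pickle.dump((w,s),open("w3.pkl","wb"))
im=cv2.convertScaleAbs(w["img"][:,:,::-1],alpha=1.8,beta=20)
draw(im,w,s,rect((478.8,270.5),.117,84,60,41));draw(im,w,s,rect((504.9,272.6),.117,163,86,12))
cv2.imwrite("pics/w3.png",cv2.resize(im,(800,600)))
```

```text
[478.39040787 270.37800153 131.32126951] [[ 9.93185854e-01  1.16541228e-01  3.85409448e-05]
 [ 1.16541228e-01 -9.93185855e-01  3.21180744e-06]
 [ 3.86526292e-05  1.30168731e-06 -9.99999999e-01]]
```

View pics/w3.png

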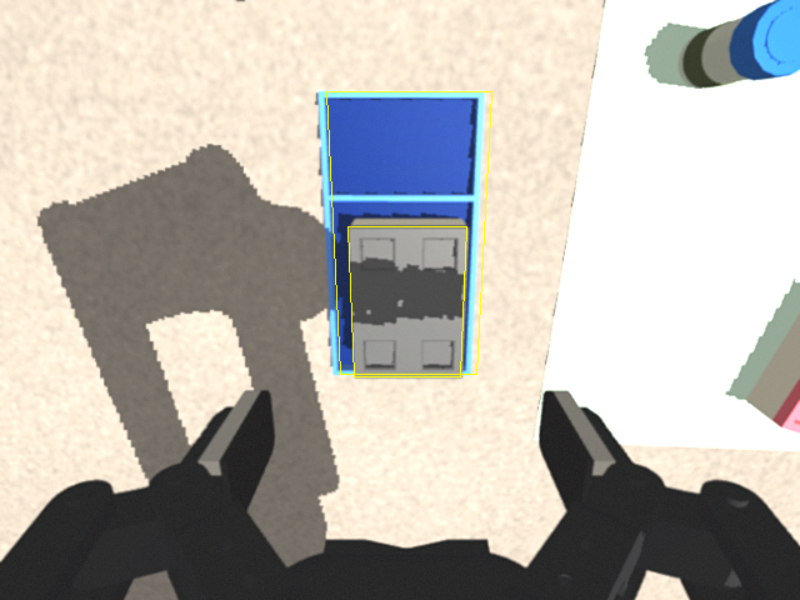

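The slide box sits flat in the large compartment, with its lid at about (408,302) px of the enlarged view, on the overlay. The tray is about 3 mm further left than estimated, which is well within tolerance. I'll go over the pink box and measure both lids in the tool frame the same way.

Emit:
{"name": "send_rows", "arguments": {"plan": [[-0.007,0.04,0,0,0,0.05,-1],[-0.015,0.085,0,0,0,0.1,-1],[-0.024,0.133,0,0,0,0.16,-1],[-0.032,0.18,0.001,0,0,0.22,-1],[-0.04,0.228,0.002,0,0,0.28,-1],[-0.047,0.267,0.003,0,0,0.315,-1],[-0.047,0.267,0.003,0,0,0.315,-1],[-0.047,0.267,0.003,0,0,0.315,-1],[-0.047,0.267,0.003,0,0,0.315,-1],[-0.047,0.267,0.003,0,0,0.315,-1]]}}

```text
clock: 15.35
eef_pos: [462.9, 1.0, 128.4]
eef_rot: [[0.981, -0.195, 0.0], [-0.195, -0.981, 0.0], [0.0, -0.0, -1.0]]
ft_force: [0.3, -0.8, -0.2]
opening: 85.7
grip_force: 0.0
```

Run:
```python
from h import *
import pickle
w,s=snap("wrist","w4");print(s["eef_pos"],s["eef_rot"]);pickle.dump((w,s),open("w4.pkl","wb"))
w3,s3=pickle.load(open("w3.pkl","rb"))
cr=lambda w:cv2.resize(cv2.convertScaleAbs(w["img"][170:310,265:390,::-1],alpha=2.2,beta=20),(398,446),interpolation=cv2.INTER_CUBIC)
cv2.imwrite("pics/c34.png",np.hstack([cr(w3),cr(w)]))
```

```text
[462.90747679   0.95899122 128.35805775] [[ 9.80810397e-01 -1.94963962e-01  1.40216220e-04]
 [-1.94964000e-01 -9.80810337e-01  3.48844219e-04]
 [ 6.95134668e-05 -3.69487152e-04 -9.99999929e-01]]
```

View pics/c34.png

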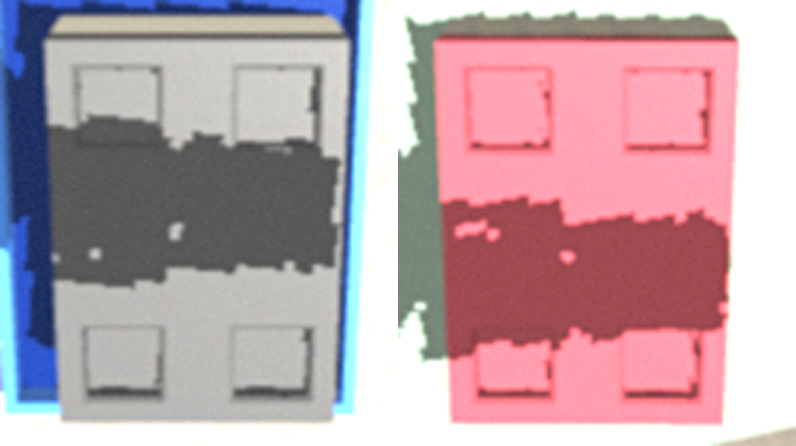

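The lid edges coincide in both views: top at row 38, bottom at row 421 for grey and 422 for pink. Pink is only about 2 mm sideways, and the grip will centre that. Picking it up now.

Emit:
{"name": "send_rows", "arguments": {"plan": [[0,0,0.03,0,0,0,-1],[0,0,0.07,0,0,0,-1],[0,0,0.095,0,0,0,-1],[0,0,0.11,0,0,0,-1],[0,0,0.121,0,0,0,-1],[0,0,0.121,0,0,0,-1],[0,0,0.121,0,0,0,-1],[0,0,0.121,0,0,0,1],[0,0,0.121,0,0,0,1],[0,0,0.121,0,0,0,1]]}}

```text
clock: 16.4
eef_pos: [463.7, -0.3, 8.3]
eef_rot: [[0.98, -0.197, 0.002], [-0.197, -0.98, -0.0], [0.002, -0.0, -1.0]]
ft_force: [-0.5, 0.8, 5.2]
opening: 59.4
grip_force: 26.7
```

Emit:
{"name": "send_rows", "arguments": {"plan": [[0,0,0,0,0,0,1],[0,0,0,0,0,0,1],[0,0,0,0,0,0,1],[0,0,0,0,0,0,1],[0,0,0,0,0,0,1],[0,0,0,0,0,0,1],[0,0,0,0,0,0,1],[0,0,0,0,0,0,1],[0,0,0,0,0,0,1],[0,0,0,0,0,0,1]]}}

```text
clock: 17.4
eef_pos: [463.6, -0.3, 8.3]
eef_rot: [[0.98, -0.197, 0.002], [-0.197, -0.98, 0.0], [0.002, -0.0, -1.0]]
ft_force: [-0.8, 1.0, 5.9]
opening: 59.7
grip_force: 26.8
```

Emit:
{"name": "send_rows", "arguments": {"plan": [[0,0,-0.02,0,0,0,1],[0,0,-0.05,0,0,0,1],[0,0,-0.08,0,0,0,1],[0,0,-0.08,0,0,0,1],[0,0,-0.08,0,0,0,1],[0,0,-0.08,0,0,0,1],[0,0,-0.08,0,0,0,1],[0,0,-0.08,0,0,0,1],[0,0,-0.08,0,0,0,1],[0,0,-0.08,0,0,0,1]]}}

```text
clock: 18.4
eef_pos: [462.6, -0.3, 86.8]
eef_rot: [[0.98, -0.197, -0.001], [-0.197, -0.98, 0.0], [-0.001, 0.0, -1.0]]
ft_force: [0.6, -1.3, -1.7]
opening: 59.3
grip_force: 28.9
```

Emit:
{"name": "send_rows", "arguments": {"plan": [[-0.005,-0.037,0,0,0,-0.04,1],[-0.011,-0.078,0,0,0,-0.09,1],[-0.018,-0.126,0,0,0,-0.14,1],[-0.024,-0.174,0,0,0,-0.2,1],[-0.03,-0.22,0,0,0,-0.26,1],[-0.035,-0.255,0,0,0,-0.3,1],[-0.037,-0.269,0,0,0,-0.315,1],[-0.037,-0.269,0,0,0,-0.315,1],[-0.037,-0.269,0,0,0,-0.315,1],[-0.037,-0.269,0,0,0,-0.315,1]]}}

```text
clock: 19.4
eef_pos: [478.9, 269.0, 87.0]
eef_rot: [[0.993, 0.115, -0.001], [0.115, -0.993, -0.001], [-0.001, 0.001, -1.0]]
ft_force: [-0.6, -0.1, -1.3]
opening: 59.6
grip_force: 28.8
```

Emit:
{"name": "send_rows", "arguments": {"plan": [[0,0,0.015,0,0,0,1],[0,0,0.025,0,0,0,1],[0,0,0.032,0,0,0,1],[0,0,0.033,0,0,0,1],[0,0,0.033,0,0,0,1],[0,0,0.033,0,0,0,1],[0,0,0.033,0,0,0,1],[0,0,0.033,0,0,0,1],[0,0,0.033,0,0,0,1],[0,0,0.033,0,0,0,1]]}}

```text
clock: 20.4
eef_pos: [479.5, 270.8, 54.5]
eef_rot: [[0.993, 0.117, 0.0], [0.117, -0.993, 0.0], [0.0, -0.0, -1.0]]
ft_force: [0.6, -0.3, -1.5]
opening: 59.8
grip_force: 28.8
```

Emit:
{"name": "send_rows", "arguments": {"plan": [[0,0,0.002,0,0,0,1],[0,0,0.004,0,0,0,1],[0,0,0.006,0,0,0,1],[0,0,0.007,0,0,0,1],[0,0,0.008,0,0,0,1],[0,0,0.0085,0,0,0,1],[0,0,0.0085,0,0,0,1],[0,0,0.0085,0,0,0,1],[0,0,0.0085,0,0,0,1],[0,0,0.0085,0,0,0,1]]}}

```text
clock: 21.4
eef_pos: [479.5, 270.8, 45.9]
eef_rot: [[0.993, 0.117, 0.0], [0.117, -0.993, 0.0], [0.0, -0.0, -1.0]]
ft_force: [-0.1, 0.6, -1.1]
opening: 59.5
grip_force: 28.8
```

Emit:
{"name": "send_rows", "arguments": {"plan": [[0,0,0.001,0,0,0,1],[0,0,0.001,0,0,0,1],[0,0,0.001,0,0,0,1],[0,0,0.001,0,0,0,-1],[0,0,0.001,0,0,0,-1],[0,0,0.001,0,0,0,-1],[0,0,0.001,0,0,0,-1],[0,0,-0.02,0,0,0,-1],[0,0,-0.06,0,0,0,-1],[0,0,-0.1,0,0,0,-1]]}}

```text
clock: 22.4
eef_pos: [478.7, 270.3, 146.1]
eef_rot: [[0.993, 0.117, -0.002], [0.117, -0.993, -0.001], [-0.002, 0.001, -1.0]]
ft_force: [0.4, -0.1, -0.1]
opening: 85.5
grip_force: 0.0
```

Emit:
{"name": "send_rows", "arguments": {"plan": [[0.02,0.027,0,0,0,0.03,-1],[0.045,0.06,0,0,0,0.06,-1],[0.07,0.094,0,0,0,0.09,-1],[0.098,0.13,0,0,0,0.117,-1],[0.122,0.162,0,0,0,0.117,-1],[0.122,0.162,0,0,0,0.117,-1],[0.122,0.162,0,0,0,0.117,-1],[0.122,0.162,0,0,0,0.117,-1],[0.122,0.162,0,0,0,0.117,-1],[0.122,0.162,0,0,0,0.117,-1]]}}

```text
clock: 23.4
eef_pos: [618.6, 125.1, 145.9]
eef_rot: [[1.0, 0.001, -0.0], [0.001, -1.0, 0.0], [-0.0, -0.0, -1.0]]
ft_force: [0.4, 0.1, -0.2]
opening: 85.4
grip_force: 0.0
```

Run:
```python
from h import *
w,s=snap("wrist","w5");print(s["eef_pos"],s["eef_rot"][:2,0])
im=cv2.convertScaleAbs(w["img"][:,:,::-1],alpha=1.5,beta=10)
th=np.linspace(0,2*np.pi,60)
for p in proj(w,np.c_[620+15.5*np.cos(th),124.4+15.5*np.sin(th),th*0+60],s): cv2.circle(im,tuple(int(v) for v in p),1,(0,0,255),-1)
t=camera("top")["img"][240:390,125:215,::-1]
t=cv2.resize(t,(288,480),interpolation=cv2.INTER_CUBIC)
cv2.imwrite("pics/w5.png",np.hstack([im[:,80:590],t]))
```

```text
[618.60267008 125.13777729 145.92440365] [0.99999886 0.00145878]
```

View pics/w5.png

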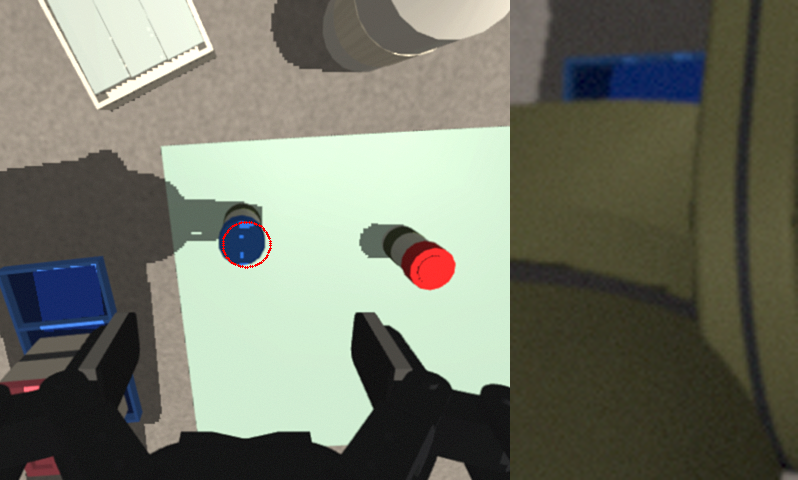

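The vial cap is at (243,242) px and my estimate was (246,244), so under 2 mm apart. Grasping it now.

Emit:
{"name": "send_rows", "arguments": {"plan": [[0,0,0.04,0,0,0,-1],[0,0,0.075,0,0,0,-1],[0,0,0.1,0,0,0,-1],[0,0,0.116,0,0,0,-1],[0,0,0.116,0,0,0,-1],[0,0,0.116,0,0,0,-1],[0,0,0.116,0,0,0,1],[0,0,0.116,0,0,0,1],[0,0,0.116,0,0,0,1],[0,0,0.116,0,0,0,1]]}}

```text
clock: 24.5
eef_pos: [620.0, 124.2, 30.7]
eef_rot: [[1.0, -0.0, 0.001], [-0.0, -1.0, 0.0], [0.001, -0.0, -1.0]]
ft_force: [-0.2, 1.0, 3.9]
opening: 30.2
grip_force: 24.4
```

Emit:
{"name": "send_rows", "arguments": {"plan": [[0,0,0,0,0,0,1],[0,0,0,0,0,0,1],[0,0,0,0,0,0,1],[0,0,0,0,0,0,1],[0,0,0,0,0,0,1],[0,0,-0.03,0,0,0,1],[0,0,-0.06,0,0,0,1],[0,0,-0.08,0,0,0,1],[0,0,-0.08,0,0,0,1],[0,0,-0.08,0,0,0,1]]}}

```text
clock: 25.5
eef_pos: [619.2, 123.9, 109.4]
eef_rot: [[1.0, -0.0, -0.0], [-0.0, -1.0, -0.0], [-0.0, 0.0, -1.0]]
ft_force: [-0.8, -0.1, -1.4]
opening: 30.1
grip_force: 24.9
```

Emit:
{"name": "send_rows", "arguments": {"plan": [[-0.012,-0.03,0,0,0,0,1],[-0.027,-0.07,0,0,0,0,1],[-0.043,-0.11,0,0,0,0,1],[-0.057,-0.145,0,0,0,0,1],[-0.062,-0.158,0,0,0,0,1],[-0.062,-0.158,0.02,0,0,0,1],[-0.062,-0.158,0.045,0,0,0,1],[-0.062,-0.158,0.065,0,0,0,1],[-0.062,-0.158,0.073,0,0,0,1],[-0.062,-0.158,0.075,0,0,0,1]]}}

```text
clock: 26.5
eef_pos: [556.9, 281.5, 33.1]
eef_rot: [[1.0, -0.001, -0.003], [-0.001, -1.0, -0.001], [-0.003, 0.001, -1.0]]
ft_force: [-1.0, -0.2, 0.8]
opening: 30.1
grip_force: 24.8
```

Emit:
{"name": "send_rows", "arguments": {"plan": [[0,0,0,0,0,0,1],[0,0,0,0,0,0,1],[0,0,0.001,0,0,0,1],[0,0,0.001,0,0,0,1],[0,0,0.001,0,0,0,-1],[0,0,0.001,0,0,0,-1],[0,0,0.001,0,0,0,-1],[0,0,0.001,0,0,0,-1],[0,0,-0.04,0,0,0,-1],[0,0,-0.08,0,0,0,-1]]}}

```text
clock: 27.5
eef_pos: [556.3, 281.5, 114.1]
eef_rot: [[1.0, -0.0, -0.004], [-0.0, -1.0, -0.002], [-0.004, 0.002, -1.0]]
ft_force: [0.9, 0.4, -0.1]
opening: 85.5
grip_force: 0.0
```

Emit:
{"name": "send_rows", "arguments": {"plan": [[0,0.04,-0.03,0,0,0,-1],[0,0.085,-0.06,0,0,0,-1],[0,0.13,-0.06,0,0,0,-1],[0,0.175,-0.06,0,0,0,-1],[0,0.22,-0.06,0,0,0,-1],[0,0.265,-0.06,0,0,0,-1],[0,0.3,-0.06,0,0,0,-1],[0,0.3,-0.06,0,0,0,-1],[0,0.3,-0.06,0,0,0,-1],[0,0.3,-0.06,0,0,0,-1]]}}

```text
clock: 28.5
eef_pos: [557.4, -17.1, 174.8]
eef_rot: [[1.0, 0.0, -0.0], [0.0, -1.0, 0.001], [-0.0, -0.001, -1.0]]
ft_force: [0.8, 0.5, 0.4]
opening: 85.4
grip_force: 0.0
```

Run:
```python
from h import *
c,s=snap("top","t9");d,_=snap("scene","s9")
r=lambda im,W:cv2.resize(cv2.convertScaleAbs(im[:,:,::-1],alpha=1.3),(W,300),interpolation=cv2.INTER_CUBIC)
A=r(c["img"][230:380,120:220],200);B=r(c["img"][230:380,410:530],240);C=r(d["img"][200:350,460:560],200)
D=r(d["img"][130:230,160:280],360)
cv2.imwrite("pics/f.png",np.vstack([np.hstack([A,B,C]),np.hstack([D,np.zeros((300,280,3),np.uint8)])]))
```

```text
(no output)
```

View pics/f.png

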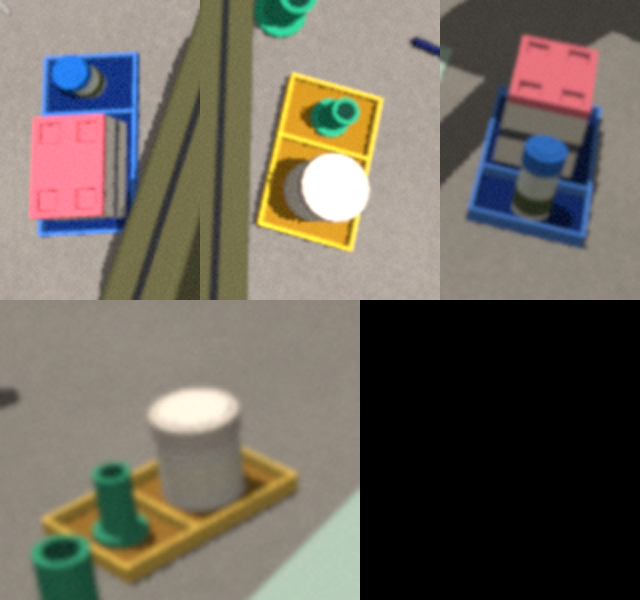

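The stack, vial, pot and strainer all stand in their compartments. I'll check the pink lid corners and the vial cap by number before handing in.

Run:
```python
from h import *
import pickle
c,_=pickle.load(open("top.pkl","rb"));A=lambda p:np.array(p)/2+[119.75,229.75]
P=ray(c,A([(34,117),(107,113),(104,217),(29,218)]),74)[:,:2];v=P[0]+P[1]-P[2]-P[3]
print("pink",P.mean(0),np.arctan2(v[1],v[0]),"sides",[np.linalg.norm(P[i]-P[i-1]).round(1) for i in range(4)])
B=lambda p:np.array(p)/2+[409.75,229.75]
o=lambda q,T,a:np.array([[np.cos(a),np.sin(a)],[-np.sin(a),np.cos(a)]])@(q[:2]-T)
for n,q,T,a in(("vial",ray(c,A([(71,75)]),63)[0],(505,275),.117),("box",np.array([478.8,270.4]),(505,275),.117),("pot",ray(c,B([(335-200,187)]),63)[0],(524.1,-281),-.224),("str",ray(c,B([(346-200,110)]),49)[0],(524.1,-281),-.224)): print(n,q,o(q,np.array(T),a))
```

```text
pink [478.41291178 266.70580526] 0.1033479244478574 sides [np.float64(83.8), np.float64(61.9), np.float64(86.3), np.float64(62.1)]
vial [556.57882799 279.5781952   63.        ] [51.76062683 -1.4740686 ]
box [478.8 270.4] [-26.55785151  -1.51014012]
pot [ 496.15282741 -275.81612725   63.        ] [-28.40046192  -1.15358352]
str [ 564.77854048 -291.12254355   49.        ] [41.9107927  -0.83366582]
```

Run:
```python
from h import *
d=camera("scene");im=d["img"][:,:,::-1].copy()
z=8;x0,y0=480,200
c=cv2.resize(cv2.convertScaleAbs(im[y0:y0+75,x0:x0+70],alpha=1.6,beta=10),None,fx=z,fy=z,interpolation=cv2.INTER_CUBIC)
for h,col in((74,(0,255,255)),(41,(0,255,0))):
    p=(proj(d,rect((478.8,270.4),.117,84,60,h))-[x0,y0]+.5)*z
    for i in range(4): cv2.line(c,tuple(p[i].astype(int).tolist()),tuple(p[(i+1)%4].astype(int).tolist()),col,1)
cv2.imwrite("pics/z.png",c)
```

```text
(no output)
```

View pics/z.png

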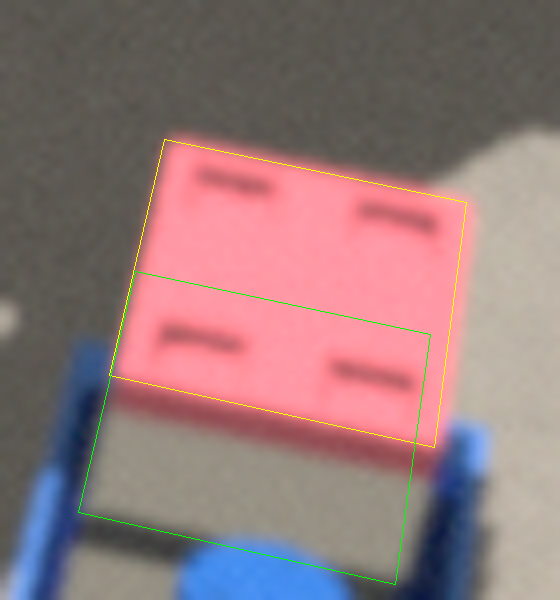

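The pink lid lies on the outline for a seated stack at z = 74, to within about 1 px, with an even gap. I'm handing in.

```bash
python3 -c "
from cell import hand_in
print(hand_in())"
```

```text
the job is handed in; nothing more can be done
None
```

Both kits are made up and handed in at about 29 s of the 128 s allowed; camera checks showed every item upright in its compartment and the coverslip box seated on the slide box, but the hand-in returned no verdict.

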